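Scrape the paraffin chips off the cooling plate

TASK

Take the scraper from its holder and clear the loose paraffin chips off the cooling plate: set its blade down at the rimmed end opposite the open edge, and wipe across to the open edge with the blade kept lightly pressed on the plate, in as many strokes as it takes, until all five chips have dropped into the scrap tray. Set the blade down gently and don't lean on it, so as not to gouge the plate; don't touch the chips with the fingers, and leave the two tissue blocks and the tube rack where they are. Finish by putting the scraper back in its holder, fully home with the grip up.

Things in the scene. Friction and masses are not known exactly. Their poses are not given: they have to be found in the camera images.
- coldplate: Tissue-block cooling plate, fixed: beige housing 260 mm (x) by 300 mm (y) under a flat rigid stainless plate. Origin: centre of the underside, a few mm above the bench. Flat top 95 mm above the origin. A steel rim 6 mm wide, 8 mm high runs along the +x, -x and +y sides (clear floor: x within 124 mm of the middle, y up to +144 mm). The -y side has no rim: the plate ends there at y = -158 mm.
- plate_top (a point): Centre of the flat plate top, on its surface; axes as coldplate's. The plate and the blade hardly yield: each mm that the blade is driven down adds some 10 to 20 N, and a blade that meets the plate at 10 mm/s already knocks it with a peak of about 30 N.
- open_edge (a point): Middle of the plate's open edge (-y side), on the surface; chips pushed past it drop into the scrap tray.
- scraptray: Open steel scrap tray hung on the housing under the plate's open edge, fixed: 250 mm (x) by 122 mm (y) by 65 mm high, walls 3 mm; axes as coldplate's, origin at the centre of its underside. Its rim stands 18 mm lower than the plate top.
- scraper: White plastic scraper, 100 to 170 g: grip block 92 mm (x) by 22 mm (y) by 45 mm high (z), to be pinched across y about 27 mm above its underside, with a blade 110 mm (x) by 5 mm thick clamped under it. The blade wears and is re-set: it stands out 27 to 43 mm below the grip, unknown each time, and holds firm in use. Origin: centre of the grip's underside. Starts in the holder.
- holder: Fixed grey plastic stand for the scraper: foot 170 by 75 by 6 mm, on it a bar 150 mm (x) by 39 mm (y), top 54 mm above the bench, with a slot 124 by 11 mm, 48 mm deep, along its top. The blade hangs in the slot, unseen, and the grip's underside sits on the bar. Origin: centre of the underside.
- holder_slot (a point): Centre of the slot's mouth at the top of the holder; when the scraper is home its origin is at this point (a few mm of play) and its x lies along the holder's x, either way round.
- chip1: Loose cream-white paraffin chip, an irregular flat piece about 44 mm across and 9 mm thick with sloping broken sides, 10 g, lying on the cooling plate; origin at the centre of its underside.
- chip2: Loose cream-white paraffin chip, an irregular flat piece about 42 mm across and 9 mm thick with sloping broken sides, 10 g, lying on the cooling plate; origin at the centre of its underside.
- chip3: Loose cream-white paraffin chip, an irregular flat piece about 44 mm across and 9 mm thick with sloping broken sides, 10 g, lying on the cooling plate; origin at the centre of its underside.
- chip4: Loose cream-white paraffin chip, an irregular flat piece about 40 mm across and 9 mm thick with sloping broken sides, 10 g, lying on the cooling plate; origin at the centre of its underside.
- chip5: Loose cream-white paraffin chip, an irregular flat piece about 38 mm across and 9 mm thick with sloping broken sides, 10 g, lying on the cooling plate; origin at the centre of its underside.
- block1: Finished tissue block cooling in the row along the plate's +x rim: white cassette 28 mm (x) by 40 mm (y), 15 mm high with the wax on it, 16 g, loose; origin at the centre of its underside. To be left alone.
- block2: Finished tissue block cooling in the row along the plate's +x rim: white cassette 28 mm (x) by 40 mm (y), 15 mm high with the wax on it, 16 g, loose; origin at the centre of its underside. To be left alone.
- tuberack: Grey rack of small capped tubes, 60 mm (x) by 100 mm (y), 44 mm high, loose on the bench; origin at the centre of its underside. To be left alone.

How it is judged (in metres and radians):
On the way, in this order (a step that is already met when the one before it is completed fails the run):
1. the scraper's blade is pressed on the plate towards the closed end (scraper's origin more than 20 mm to the +y side of the plate's middle, over 2 N) (contact force between scraper and coldplate above 2 N and z of scraper in the frame of plate_top below 0.05 m and x of scraper in the frame of plate_top between -0.13 and 0.13 m and y of scraper in the frame of plate_top above 0.02 m), for 0.1 s.
2. it is still pressed on the plate as it passes the middle (10 mm to the +y side to 50 mm to the -y side) (contact force between scraper and coldplate above 2 N and z of scraper in the frame of plate_top below 0.05 m and x of scraper in the frame of plate_top between -0.13 and 0.13 m and y of scraper in the frame of plate_top between -0.05 and 0.01 m), for 0.05 s.
3. it is still pressed on the plate as it nears the open edge (more than 80 mm to the -y side) (contact force between scraper and coldplate above 2 N and z of scraper in the frame of plate_top below 0.05 m and x of scraper in the frame of plate_top between -0.13 and 0.13 m and y of scraper in the frame of plate_top below -0.08 m), for 0.05 s.
At the end, for the whole second after the job is handed in: All five chips lie at rest inside the scrap tray, below its rim; the scraper stands released and at rest in the holder's slot, grip up (within 0.15 rad), the grip's shoulders within 6 mm of the holder's top and centred on the slot within 12 mm (x of chip1 in the frame of scraptray between -0.123 and 0.123 m and y of chip1 in the frame of scraptray between -0.06 and 0.06 m and z of each of chip1, chip2, chip3, chip4, chip5 in the frame of scraptray below 0.06 m and linear speed of each of chip1, chip2, chip3, chip4, chip5 below 0.03 m/s and x of chip2 in the frame of scraptray between -0.123 and 0.123 m and y of chip2 in the frame of scraptray between -0.06 and 0.06 m and x of chip3 in the frame of scraptray between -0.123 and 0.123 m and y of chip3 in the frame of scraptray between -0.06 and 0.06 m and x of chip4 in the frame of scraptray between -0.123 and 0.123 m and y of chip4 in the frame of scraptray between -0.06 and 0.06 m and x of chip5 in the frame of scraptray between -0.123 and 0.123 m and y of chip5 in the frame of scraptray between -0.06 and 0.06 m and horizontal distance between scraper and holder_slot below 0.012 m and z of scraper in the frame of holder_slot below 0.006 m and angle between scraper's own z axis and vertical below 0.15 rad and angle between the x axis of scraper and the x axis of holder, either way round below 0.2 rad and linear speed of scraper below 0.02 m/s); the robot touches nothing.
It fails at once if the scraper is pressed or knocked on the plate with more than 35 N (contact force between scraper and coldplate above 35 N).
It fails at once if the fingers or the arm touch a chip (contact force between any of the fingers, the arm and chip1 above 0.3 N or contact force between any of the fingers, the arm and chip2 above 0.3 N or contact force between any of the fingers, the arm and chip3 above 0.3 N or contact force between any of the fingers, the arm and chip4 above 0.3 N or contact force between any of the fingers, the arm and chip5 above 0.3 N).
It fails at once if a tissue block is pushed more than 8 mm (distance of any of block1, block2 from where it was at the start of the episode above 0.008 m).
It fails at once if the tube rack is pushed more than 15 mm (distance of tuberack from where it was at the start of the episode above 0.015 m).
It also fails if it takes over 70 s, if anything falls off the work surface, if the arm or the gripper's body presses on something with over 40 N, if the wrist force passes 120 N, or if a joint passes its speed limit or range.

ROBOT

A 6-joint arm with a two-finger parallel gripper is mounted at the origin on the work surface. World frame = base frame: x ahead of the robot, y to its left, z up, the work surface at z = 0. Lengths are in mm, angles in degrees, forces in N, time in s.
With the tool pointing down it reaches from about 350 to 850 mm from the base axis. Payload 8.1 kg.
Tool frame: the origin (TCP) lies on the centre line of the jaws, within the pads' length; the fingertips stand 19 mm ahead of it and the grasp point (between the pads) is the TCP; z points along the fingers, y is the line along which they close (so a half turn about z gives the same grasp; the last joint's range is limited). The gripper opens to 85 mm and grips with 20 to 120 N. Pads are 22 mm wide; open, the fingers measure 114 mm over their backs; the gripper's body (76 mm by 85 mm) begins 54 mm behind the grasp point. The pads swing forward as they close: fully open they stand 13 mm farther back than shut.
Start: joints at [-71.585, 7.471, 85.268, -0, 87.261, -4.893], TCP at [237.423, -551.031, 250.292] pointing down, gripper open.
Joint ranges: [-169.43, 169.43], [-51.17, 129.36], [1.28, 143.12], [-76.62, 256.62], [0, 156.53], [-152.29, 152.29]. Speed limits (degrees/s): [136.94, 136.94, 159.86, 180, 180, 180].

INTERFACE

Orientations are given as [roll, pitch, yaw] about the fixed x, y, z axes, in that order (R = Rz(yaw) Ry(pitch) Rx(roll)).
In Python, from bench import r gives the robot as it stands. The module is installed in compiled form; this text tells all that it offers.
- The arm moves only by the tool servo_tool, never from a script. Its arguments are lists of equal length, an entry for each row: "fingers": the finger opening in m, from 0 to 0.0854; "linear": the shift along the tool's x, y, z in m, a list of three; "rotation": the turn, a rotation vector about the tool's x, y, z in degrees, a list of three. A call has 1 to 10 rows; each row is the pose to reach, as a shift and turn from the pose commanded when the call began, along the tool's axes at that moment; what a row does not reach only later rows make up. A row lasts 1/10 s, in which the tool goes at most 50 mm and 8.59 degrees, less where a joint would pass 70% of its speed; a pose out of reach is approached as far as the arm can. A call with a gripper value outside its range is refused whole. The fingers move at their own pace and stop on an object; "force" is the grip in N (left out, the last holds). Time passes only in rows, so rows that repeat a pose let the fingers close. It gives the time, the measured TCP pose, the force, the opening and the grip force at its end, in the units of the state.
- r.sense(): the state, without advancing time (a new reading comes with each control period).
- r.snapshot(name): name is "scene" or "side" or "wrist"; returns a dict with "frame" (480x640x3 uint8, red, green, blue), "fx", "fy", "cx", "cy" (pixels), "camera_from_world" (4x4, takes a point from world to camera coordinates). Camera axes: x right, y up, looking along -z (the intrinsics and any distortion apply to the point x, -y, -z); pixel columns grow to the right and rows downward; lengths in mm; the calibration is good to about 2 mm. The wrist camera is an equidistant fisheye: a pixel r from the principal point sees the ray r / f radians off the axis. A picture is of the moment at which its call begins. There is no depth.
- r.hand_in(): hands the job in; it is judged then, once.
The state is a dict: "time": time; "joint_pos": joint angles; "qd": joint speeds; "joint_efforts": joint torques, N m; "tool_pos": TCP position; "tcp_rot": TCP orientation; "ft_force": force on the tool from outside, world axes, zero at the start; "wrist_torque": the same for the moment, N m; "finger_gap": finger opening in mm; "grip_force": force on a finger pad.
Only numpy, scipy, OpenCV 4.12 (cv2) and the standard library are available. Lean on these libraries where they do the work, as an engineer would, in place of code of your own. Each camera call takes 0.05 s, during which the arm holds its last target. There are 200 camera calls.

## Working session

There is one attempt and no reset: what is moved stays moved. The work goes in short steps, Python scripts to look and compute and a tool call to move; the robot and the scene stay as the last step left them, time stands still between calls to the robot, and variables do not carry over. Pictures are saved under pics/ and viewed, at most 10 in all, crops included, and the job is handed in when it is done.

Besides the shell and the picture viewer there is one more tool, called after "Request:" as name(argument=value, ...), one argument or row to a line, values as JSON. servo_tool: Moves the arm, as the interface text tells. Its arguments: {"type":"object","properties":{"fingers":{"type":"array","items":{"type":"number"}},"linear":{"type":"array","items":{"type":"array","items":{"type":"number"}}},"rotation":{"type":"array","items":{"type":"array","items":{"type":"number"}}},"force":{"type":"number"}},"required":["fingers","linear","rotation"]}

```bash
mkdir -p pics
cat > h.py <<'E'
import numpy as np,cv2,pickle,sys
from bench import r
def snap(n,f):
    d=r.snapshot(n); cv2.imwrite(f'pics/{f}.png',d['frame'][:,:,::-1]); pickle.dump(d,open(f'pics/{f}.pkl','wb')); return d
def load(f): return pickle.load(open(f'pics/{f}.pkl','rb'))
def ray(d,u,v,fish=False):
    a=(u-d['cx'])/d['fx'];b=(v-d['cy'])/d['fy']
    if fish:
        t=np.hypot(a,b);s=np.sin(t)/max(t,1e-9);c=np.array([a*s,-b*s,-np.cos(t)])
    else: c=np.array([a,-b,-1.])
    M=np.array(d['camera_from_world']);R=M[:3,:3];o=-R.T@M[:3,3];v=R.T@c
    return o,v/np.linalg.norm(v)
def atz(d,u,v,z,fish=False):
    o,w=ray(d,u,v,fish);return o+w*(z-o[2])/w[2]
def tri(*rays):
    A=0;b=0
    for o,w in rays:
        P=np.eye(3)-np.outer(w,w);A=A+P;b=b+P@o
    x=np.linalg.solve(A,b);return x,[round(float(np.linalg.norm((np.eye(3)-np.outer(w,w))@(x-o))),1) for o,w in rays]
def proj(d,p,fish=False):
    M=np.array(d['camera_from_world']);c=M[:3,:3]@np.array(p,float)+M[:3,3];x,y,z=c[0],-c[1],-c[2]
    if fish:
        q=np.hypot(x,y);t=np.arctan2(q,z);k=t/max(q,1e-9);return d['cx']+d['fx']*x*k,d['cy']+d['fy']*y*k
    return d['cx']+d['fx']*x/z,d['cy']+d['fy']*y/z
E
python3 - <<'E'
from h import *
a=snap('scene','scene0');b=snap('side','side0');c=snap('wrist','wrist0')
for d in(a,b,c):
    M=np.array(d['camera_from_world']);print((-M[:3,:3].T@M[:3,3]).round(),d['fx'],d['cx'],d['cy'],M[:3,:3].round(2).tolist())
print(r.sense())
E
```

```text
[1205.   87.  616.] 496.9653146727399 316.3757602740074 236.19265470957245 [[-0.11, 0.99, 0.01], [-0.62, -0.07, 0.78], [0.78, 0.08, 0.62]]
[ 529. -767.  803.] 609.2099290593733 318.4680538349472 240.524614268502 [[1.0, -0.04, -0.01], [0.03, 0.66, 0.75], [-0.02, -0.75, 0.66]]
[ 302. -524.  372.] 371.64829954431775 321.2639349512381 237.73836095632797 [[0.4, -0.92, -0.0], [0.88, 0.38, -0.28], [0.26, 0.11, 0.96]]
{'time': 0.15, 'joint_pos': array([-7.15873952e+01,  7.50648924e+00,  8.53151939e+01,  1.29053706e-03,
        8.72600443e+01, -4.89528946e+00]), 'qd': array([ 0.01547961, -0.19752229, -0.23914249, -0.0031623 , -0.09174057,
       -0.01390268]), 'joint_efforts': array([ 8.74701200e-04, -5.70062149e+01, -5.01157522e+01, -2.02763968e-04,
        9.66605614e-03, -3.66338622e-05]), 'tool_pos': array([ 237.28667   , -550.66355465,  249.46923548]), 'tcp_rot': array([-1.79918681e+02, -8.25848067e-03,  2.33078258e+01]), 'ft_force': array([-1.17444786, -0.09232133,  1.67063454]), 'wrist_torque': array([0.04682107, 0.00658748, 0.01026342]), 'grip_force': 0.0, 'finger_gap': 85.09146296630631}
```

View pics/scene0.png

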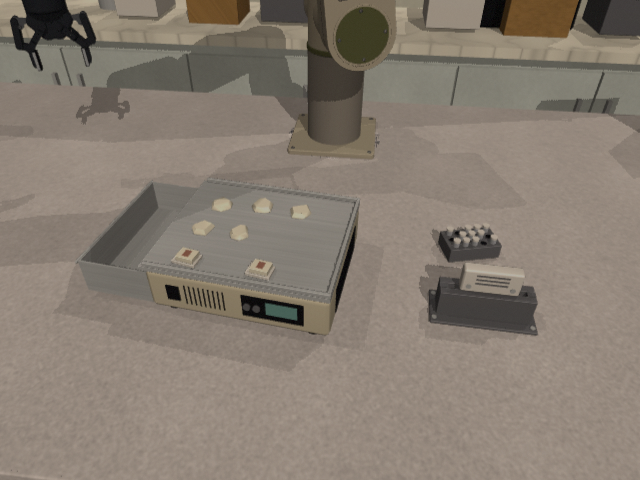

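View pics/side0.png

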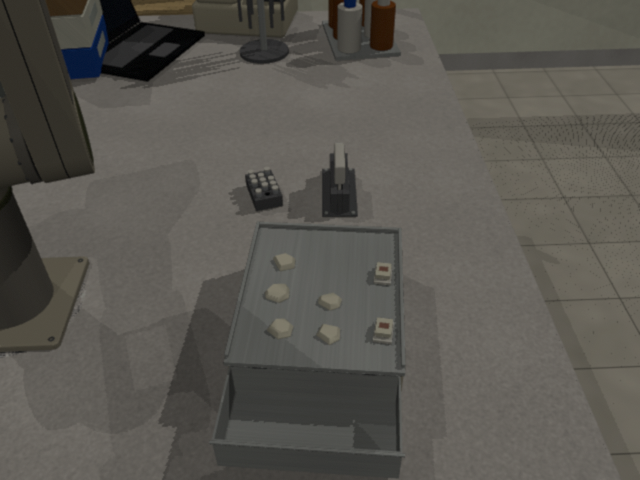

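View pics/wrist0.png

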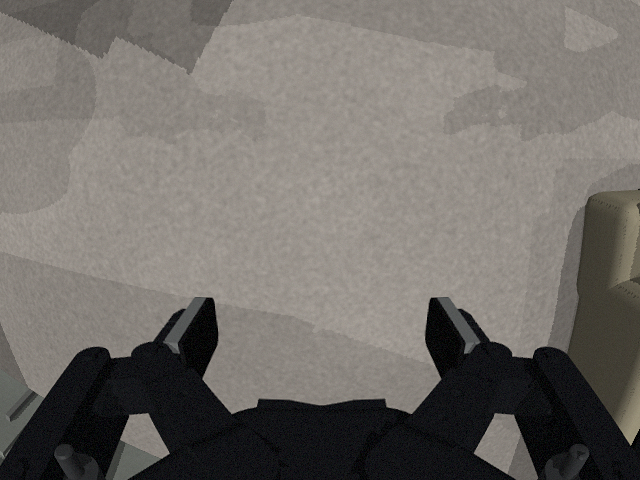

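The scene and side views show the plate, chips and blocks; the holder's long axis lies along world y, right of the plate in the scene view (around 485,295). Next I'll zoom in to pick accurate points.

Run:
```python
from h import *
a=load('scene0')['frame'];b=load('side0')['frame']
def c(im,x,y,w,h,k):
    o=cv2.resize(im[y:y+h,x:x+w],None,fx=k,fy=k,interpolation=cv2.INTER_CUBIC)
    for i in range(0,w,20): cv2.putText(o,str(x+i),(int(i*k),8),0,.3,(255,0,0)); cv2.line(o,(int(i*k),10),(int(i*k),16),(255,0,0))
    for i in range(20,h,20): cv2.putText(o,str(y+i),(0,int(i*k)+4),0,.3,(255,0,0)); cv2.line(o,(20,int(i*k)),(26,int(i*k)),(255,0,0))
    return o
o=np.zeros((600,800,3),np.uint8)
def put(p,x,y): o[y:y+p.shape[0],x:x+p.shape[1]]=p[:600-y,:800-x]
put(c(a,140,170,230,135,2),0,0)
put(c(b,220,215,200,165,2),0,275)
put(c(a,425,215,115,120,3),460,0)
put(c(b,240,135,130,85,2.6),460,370)
cv2.imwrite('pics/zoom.png',o[:,:,::-1])
```

```text
(no output)
```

View pics/zoom.png

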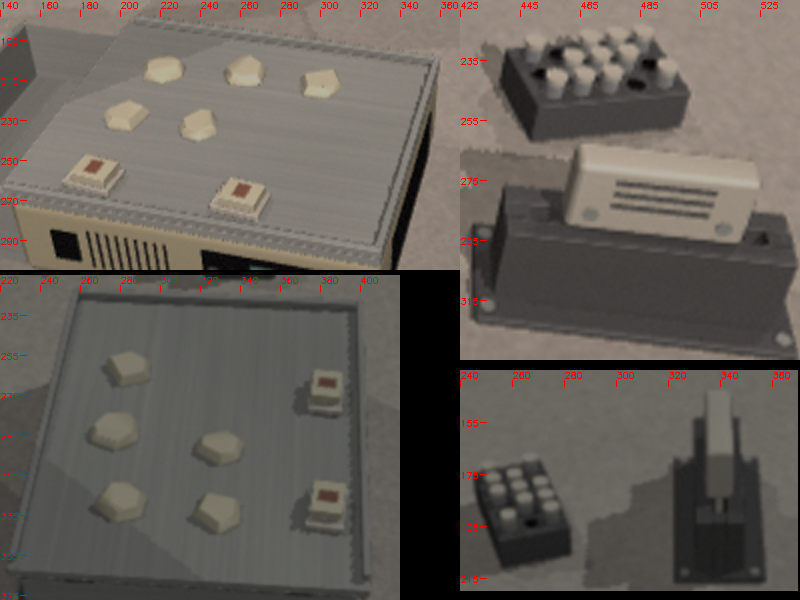

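```bash
cat > fit.py <<'E'
from h import *
from scipy.optimize import least_squares
a=load('scene0');b=load('side0')
def fit(obs,p0):
    def W(p,l):
        c,s=np.cos(p[3]),np.sin(p[3]);return [p[0]+c*l[0]-s*l[1],p[1]+s*l[0]+c*l[1],p[2]+l[2]]
    f=lambda p:np.ravel([np.subtract(proj(d,W(p,l)),uv) for d,l,uv in obs])
    s=least_squares(f,p0,loss='soft_l1');print(s.x[:3].round(1),np.degrees(s.x[3]).round(2));print(f(s.x).reshape(-1,2).round(1).tolist());return s.x
P=[(a,(-130,150,103),(359.5,199)),(a,(130,150,103),(331.5,292)),(a,(-130,-150,103),(208.5,179)),(a,(130,-150,103),(146,264)),
(b,(-130,150,103),(258.5,225)),(b,(130,150,103),(400,226)),(b,(-130,-150,103),(227,364)),(b,(130,-150,103),(403,371))]
print('plate');fit(P,[550,-100,5,0])
H=[(b,(-85,37.5,6),(322.3,216.5)),(b,(-85,-37.5,6),(356.5,215.8)),(b,(85,-37.5,6),(354.2,168.8)),(b,(85,37.5,6),(322.7,168.8)),
(a,(-85,-37.5,6),(429.3,321.7)),(a,(85,-37.5,6),(537.3,333.3)),(a,(-75,-19.5,54),(438.3,294)),(a,(75,-19.5,54),(536.7,302.3))]
print('holder');fit(H,[560,250,0,1.57])
G=[(a,(-46,-11,45),(465,265)),(a,(46,-11,45),(524,269.3)),(a,(-46,-11,0),(460.7,289)),(a,(46,-11,0),(520,295.7)),
(b,(-46,11,0),(335,183)),(b,(-46,-11,0),(345,184)),(b,(46,11,45),(335.8,143)),(b,(46,-11,45),(343,143))]
print('scraper');fit(G,[560,250,54,1.57])
for n,u,v in [('A',(222.5,204.5),(280,328)),('B',(262.5,205.5),(277,292.5)),('C',(300.5,211),(284.5,261.5)),('D',(203.5,227.5),(329,333.5)),('E',(239.5,232),(330,301)),('bl-',(187.5,257.5),(383,330)),('bl+',(260,269),(383,273.5))]:
    x,e=tri(ray(a,*u),ray(b,*v));print(n,x.round(1),e)
print('rack top',[atz(a,*u,44).round() for u in((444,230),(441,240),(501,246))], atz(b,282,205,6).round(),atz(b,246,178,44).round())
E
python3 fit.py
```

```text
plate
[549.2 -80.2  -5.5] -6.57
[[0.0, 0.4], [-0.4, 5.4], [-0.6, 0.1], [-3.6, 1.4], [-4.3, -1.3], [-1.3, 3.4], [-4.8, -7.2], [0.5, -4.4]]
holder
[605.  297.1  -1.5] 88.23
[[-0.3, -0.5], [1.6, -0.3], [-0.3, -0.3], [-1.7, 0.2], [-0.7, -0.1], [-0.4, 0.3], [0.8, -0.5], [-0.1, 1.4]]
scraper
[604.6 299.   58.1] 1888.45
[[-0.5, 3.2], [2.3, 4.9], [-1.6, 0.2], [-1.4, -0.5], [-0.8, 0.2], [-0.2, -1.0], [-2.9, -2.5], [0.3, -2.7]]
A [ 485.4 -163.6   97.5] [0.8, 0.8]
B [480.3 -90.5  98.2] [0.5, 0.5]
C [491.8 -19.8  99.6] [1.1, 1.1]
D [ 558.2 -177.9   98.3] [1.4, 1.4]
E [ 563.5 -113.5   99.1] [0.9, 0.9]
bl- [ 639.3 -178.6  101.2] [0.5, 0.5]
bl+ [653.3 -59.8 102. ] [0.7, 0.7]
rack top [array([441., 246.,  44.]), array([472., 238.,  44.]), array([477., 345.,  44.])] [482. 253.   6.] [407. 302.  44.]
```

```bash
cp fit.py fit2.py; sed -i 's/-130,-150,103/-130,-158,103/g;s/(130,-150,103)/(130,-158,103)/g' fit2.py; python3 fit2.py | head -3
python3 - <<'E'
from h import *
c,s=np.cos(np.radians(-6.7)),np.sin(np.radians(-6.7))
a=load('scene0');b=load('side0')
# direct edges of rim, tri corners
for n,u,v in [('-+',(359.5,199),(258.5,225)),('++',(331.5,292),(400,226)),('--',(208.5,179),(227,364)),('+-',(146,264),(403,371))]:
    x,e=tri(ray(a,*u),ray(b,*v));print(n,x.round(1),e)
# side view overlay
for (X,Y) in [(549,-77)]:
  for d,f in((a,'a'),(b,'b')):
    im=d['frame'].copy()
    P=lambda l:tuple(int(round(q*2)) for q in proj(d,(X+c*l[0]-s*l[1],Y+s*l[0]+c*l[1],3+l[2])))
    im=cv2.resize(im,None,fx=2,fy=2)
    for pts in ([(-130,-158,95),(130,-158,95),(130,150,95),(-130,150,95)],[(-124,-158,95),(124,-158,95),(124,144,95),(-124,144,95)],[(-130,-158,103),(130,-158,103),(130,150,103),(-130,150,103)]):
      cv2.polylines(im,[np.array([P(p) for p in pts])],True,(255,0,0),1)
    box=(slice(340,620),slice(260,740)) if f=='a' else (slice(430,770),slice(430,830))
    cv2.imwrite(f'pics/o{f}.png',im[box][:,:,::-1])
x=cv2.imread('pics/oa.png');y=cv2.imread('pics/ob.png');o=np.zeros((600,800,3),np.uint8)
o[:280,:480]=x;o[260:600,400:800]=y;cv2.imwrite('pics/ov.png',o)
E
```

```text
plate
[549.6 -79.1  -5.5] -6.62
[[0.6, 0.6], [0.2, 5.7], [-3.9, -0.3], [-7.8, 0.7], [-3.9, -1.7], [-1.1, 3.1], [-5.6, -3.4], [0.8, -0.3]]
-+ [443.5  81.9  99.2] [3.2, 3.2]
++ [696.1  53.4 107.4] [1.5, 1.5]
-- [ 405.6 -217.4   93.3] [6.7, 6.7]
+- [ 657.4 -244.4   93. ] [4.5, 4.5]
```

View pics/ov.png

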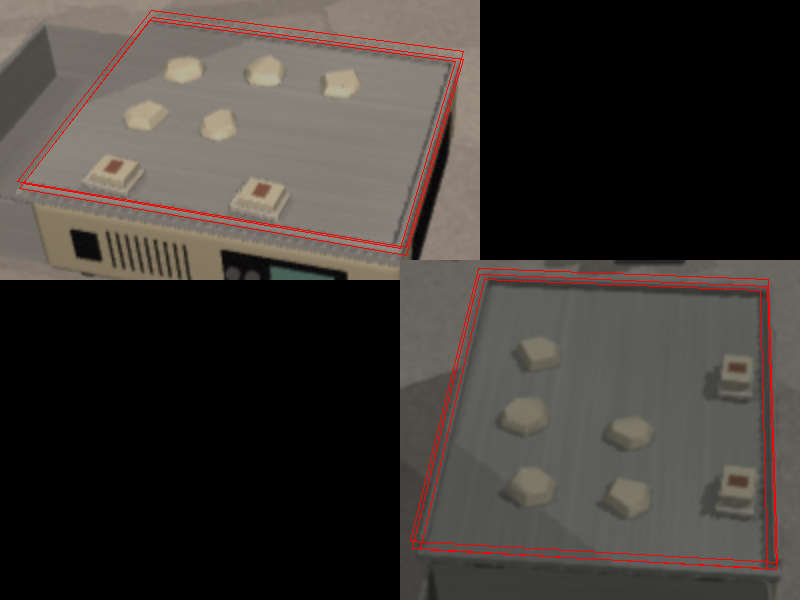

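The overlay needs a shift of about +4 mm in x and −4 mm in y, so plate_top is about (552, −81) with yaw −6.5°. The holder is at (605, 297), yaw 88°, and the chips form two columns. Moving above the holder now.

Request:
servo_tool(
  fingers=[0.08,0.08,0.08,0.08,0.08,0.08,0.08,0.08,0.08,0.08],
  linear=[
    [0.033,-0.031,0],
    [0.067,-0.063,0],
    [0.1,-0.094,0.005],
    [0.134,-0.126,0.01],
    [0.168,-0.158,0.01],
    [0.2,-0.19,0.01],
    [0.235,-0.221,0.01],
    [0.268,-0.252,0.01],
    [0.302,-0.284,0.01],
    [0.336,-0.317,0.01],
  ],
  rotation=[
    [0,0,-6.5],
    [0,0,-13],
    [0,0,-19.5],
    [0,0,-26],
    [0,0,-32.5],
    [0,0,-39],
    [0,0,-45.5],
    [0,0,-52],
    [0,0,-58.5],
    [0,0,-64.9],
  ],
)

```text
time: 1.15
tool_pos: [420.8, -125.2, 240.3]
tcp_rot: [180.0, 0.0, 88.5]
ft_force: [0.6, 0.4, -0.1]
finger_gap: 79.7
grip_force: 0.0
```

```bash
cat >> h.py <<'E'
def axes(yaw):
    t=np.radians(yaw);return np.array([[np.cos(t),np.sin(t),0],[np.sin(t),-np.cos(t),0],[0,0,-1]])
def go(target,cur=None,yaw=None):
    s=r.sense();p=s['tool_pos'] if cur is None else np.array(cur);y=s['tcp_rot'][2] if yaw is None else yaw
    print('cur',p.round(1),s['tcp_rot'].round(2),'F',s['ft_force'].round(1),'t',s['time'],'gap',round(s['finger_gap'],1));print('shift mm',(axes(y)@(np.array(target)-p)).round(1))
E
python3 -c "
from h import *
go((605,298,200))"
```

```text
cur [ 420.8 -125.2  240.3] [1.7998e+02 1.0000e-02 8.8450e+01] F [ 0.6  0.4 -0.1] t 1.15 gap 79.7
shift mm [428.  172.7  40.3]
```

Request:
servo_tool(
  fingers=[0.08,0.08,0.08,0.08,0.08,0.08,0.08,0.08,0.08],
  linear=[
    [0.034,0.022,0.005],
    [0.068,0.044,0.01],
    [0.102,0.066,0.015],
    [0.136,0.088,0.02],
    [0.17,0.11,0.02],
    [0.205,0.132,0.02],
    [0.24,0.154,0.02],
    [0.275,0.173,0.02],
    [0.3,0.173,0.02],
  ],
  rotation=[
    [0,0,0],
    [0,0,0],
    [0,0,0],
    [0,0,0],
    [0,0,0],
    [0,0,0],
    [0,0,0],
    [0,0,0],
    [0,0,0],
  ],
)

```text
time: 2.05
tool_pos: [604.0, 169.6, 219.4]
tcp_rot: [-180.0, -0.0, 88.2]
ft_force: [-0.3, -0.5, 0.0]
finger_gap: 80.3
grip_force: 0.0
```

```bash
python3 -c "
from h import *
snap('wrist','w1');go((605,298,200))"
```

```text
cur [602.9 172.9 219.3] [-1.7993e+02 -1.2000e-01  8.8360e+01] F [-2.3  1.8 -0.4] t 2.1 gap 79.9
shift mm [125.2  -1.5  19.3]
```

Request:
servo_tool(
  fingers=[0.08,0.08,0.08],
  linear=[
    [0.035,0,0.007],
    [0.07,0,0.014],
    [0.07,0,0.014],
  ],
  rotation=[
    [0,0,0],
    [0,0,0],
    [0,0,0],
  ],
)

```text
time: 2.4
tool_pos: [603.6, 241.1, 204.4]
tcp_rot: [-179.8, -0.0, 88.4]
ft_force: [-0.7, 0.1, -1.1]
finger_gap: 79.8
grip_force: 0.0
```

```bash
python3 -c "
from h import *
snap('wrist','w2');go((605,298,200))
o=np.vstack([load('w1')['frame'],load('w2')['frame']])
x=cv2.imread('pics/w1.png')[:300,120:520];y=cv2.imread('pics/w2.png')[:300,120:520]
cv2.imwrite('pics/w12.png',cv2.resize(np.hstack([x,y]),None,fx=1,fy=1))"
```

```text
cur [604.  239.1 204.9] [-1.7988e+02  3.0000e-02  8.8380e+01] F [-0.4 -0.   0.3] t 2.45 gap 80.1
shift mm [58.9 -0.7  4.9]
```

View pics/w12.png

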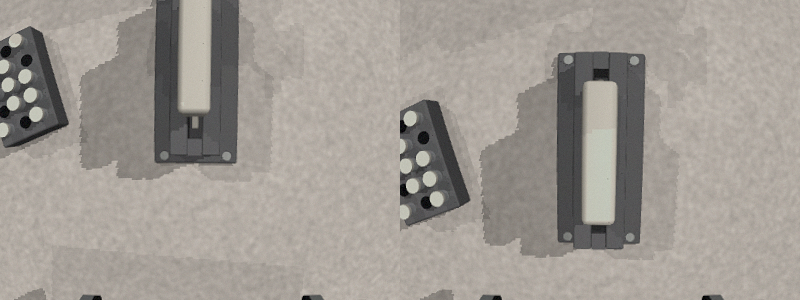

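```bash
python3 -c "
from h import *
a=load('w1');b=load('w2')
for u,v in(((298,110),(302,222)),((330,112),(334,224))): print(tri(ray(a,*u,True),ray(b,*v,True)))
for z in (96,100):print([atz(b,*u,z,True).round(1) for u in((304,82),(337,82),(302,222),(334,224))])
print([atz(b,*u,6,True).round(1) for u in((278,53),(365,55),(277,242),(358,243))])
print([atz(b,*u,54,True).round(1) for u in((582-280,248),(604-280,250))])
"
```

```text
(array([590.74008176, 254.8047993 ,  97.12434   ]), [0.1, 0.1])
(array([611.28030018, 252.78682697,  96.53736248]), [0.2, 0.2])
[array([594.9, 342.9,  96. ]), array([615. , 342.3,  96. ]), array([590.6, 254.5,  96. ]), array([611.1, 252.7,  96. ])]
[array([595.1, 342.3, 100. ]), array([614.8, 341.8, 100. ]), array([590.9, 255.5, 100. ]), array([611. , 253.7, 100. ])]
[array([569.3, 382.3,   6. ]), array([643.4, 378.4,   6. ]), array([561.4, 214.4,   6. ]), array([634.8, 211.5,   6. ])]
[array([587.1, 223.6,  54. ]), array([604. , 221.5,  54. ])]
```

Request:
servo_tool(
  fingers=[0.08,0.08,0.08,0.08,0.08,0.08],
  linear=[
    [0.035,-0.003,0],
    [0.061,-0.004,0.025],
    [0.061,-0.004,0.065],
    [0.061,-0.004,0.1],
    [0.061,-0.004,0.12],
    [0.061,-0.004,0.125],
  ],
  rotation=[
    [0,0,0.9],
    [0,0,0.9],
    [0,0,0.9],
    [0,0,0.9],
    [0,0,0.9],
    [0,0,0.9],
  ],
)

```text
time: 3.05
tool_pos: [600.8, 296.5, 77.4]
tcp_rot: [-179.7, 0.2, 87.3]
ft_force: [-0.3, 0.3, -0.5]
finger_gap: 80.0
grip_force: 0.0
```

```bash
python3 -c "
from h import *
d=snap('wrist','w3');go((603,298.3,81))
d=snap('scene','s3');x=cv2.imread('pics/s3.png')[180:380,400:600]
y=cv2.imread('pics/w3.png');cv2.imwrite('pics/c3.png',np.hstack([cv2.resize(x,(400,400)),cv2.resize(y[:, 100:540],(400,400))]))"
```

```text
cur [601.6 296.9  78.7] [-1.7978e+02  1.2000e-01  8.7260e+01] F [ 0.2 -0.2 -0.3] t 3.1 gap 80.1
shift mm [ 1.5  1.3 -2.3]
```

View pics/c3.png

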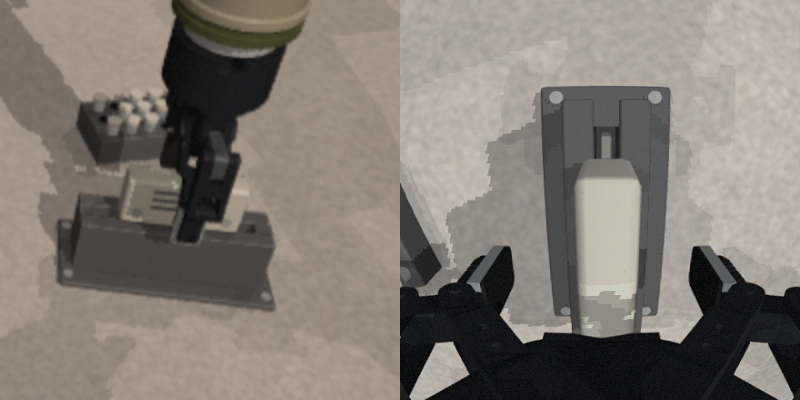

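Request:
servo_tool(
  fingers=[0.08,0.06,0.04,0.02,0.015,0.01,0.01,0.01],
  linear=[
    [0.001,0.0015,-0.002],
    [0.001,0.0015,-0.002],
    [0.001,0.0015,-0.002],
    [0.001,0.0015,-0.002],
    [0.001,0.0015,-0.002],
    [0.001,0.0015,-0.002],
    [0.001,0.0015,-0.002],
    [0.001,0.0015,-0.002],
  ],
  rotation=[
    [0,0,0],
    [0,0,0],
    [0,0,0],
    [0,0,0],
    [0,0,0],
    [0,0,0],
    [0,0,0],
    [0,0,0],
  ],
  force=60,
)

```text
time: 3.95
tool_pos: [604.8, 299.7, 83.9]
tcp_rot: [180.0, -0.0, 87.3]
ft_force: [-1.5, -0.2, 6.0]
finger_gap: 21.4
grip_force: 59.5
```

```bash
python3 -c "
from h import *
go((603,298.3,81))"
```

```text
cur [604.8 299.7  83.9] [ 1.7996e+02 -2.0000e-02  8.7310e+01] F [-1.5 -0.2  6. ] t 3.95 gap 21.4
shift mm [-1.4 -1.8  2.9]
```

Request:
servo_tool(
  fingers=[0.01,0.01,0.01,0.01,0.01,0.01,0.01],
  linear=[
    [0,0,-0.005],
    [0,0,-0.02],
    [0,0,-0.045],
    [0,0,-0.08],
    [0,0,-0.115],
    [0,0,-0.14],
    [0,0,-0.14],
  ],
  rotation=[
    [0,0,0],
    [0,0,0],
    [0,0,0],
    [0,0,0],
    [0,0,0],
    [0,0,0],
    [0,0,0],
  ],
)

```text
time: 4.65
tool_pos: [606.8, 300.4, 230.2]
tcp_rot: [179.5, -0.2, 87.3]
ft_force: [-0.4, -0.5, 0.4]
finger_gap: 21.0
grip_force: 58.8
```

```bash
python3 -c "
from h import *
snap('scene','s4');go((603,298.3,81));snap('side','b4');go((603,298.3,81));
x=cv2.imread('pics/s4.png')[120:320,400:600];y=cv2.imread('pics/b4.png')[60:210,260:410]
cv2.imwrite('pics/c4.png',np.hstack([cv2.resize(x,(400,400)),cv2.resize(y,(400,400))]))"
```

```text
cur [605.9 300.  226.9] [ 1.7972e+02 -1.3000e-01  8.7310e+01] F [ 0.5  0.4 -1.7] t 4.7 gap 21.6
shift mm [ -1.8  -2.8 145.9]
cur [604.8 299.6 224.2] [ 1.7992e+02 -3.0000e-02  8.7310e+01] F [-0.  -0.1 -2.7] t 4.75 gap 21.3
shift mm [ -1.4  -1.7 143.2]
```

View pics/c4.png

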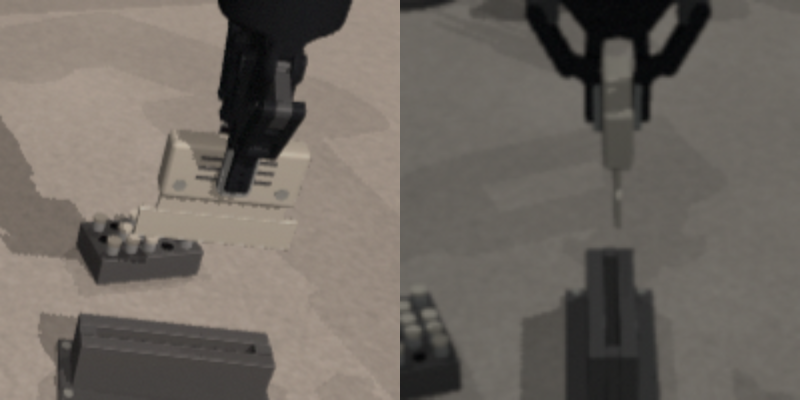

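```bash
python3 -c "
from h import *
a=load('s4');b=load('b4')
def atx(u,v,x):
    o,w=ray(a,u,v);return (o+w*(x-o[0])/w[0]).round(1)
print('blade',atx(468.5,238,602),atx(546.5,244.5,607)); print('grip',atx(481.5,218.5,614),atx(553,224,617))
o,w=ray(b,260+(617-400)*150/400,60+227*150/400);print((o+w*(244.7-o[1])/w[1]).round(1))
print('tcp proj z test side grip bottom',end='');o,w=ray(b,260+(617-400)*150/400,60+168*150/400);print((o+w*(253-o[1])/w[1]).round(1))
"
```

```text
blade [602.  250.7 152.7] [607.  361.9 155.2]
grip [614.  258.5 198.5] [617.  355.6 199.8]
[605.4 244.7 155.3]
tcp proj z test side grip bottom[605.4 253.  199.6]
```

Request:
servo_tool(
  fingers=[0.01,0.01,0.01,0.01,0.01,0.01,0.01,0.01,0.01,0.01],
  linear=[
    [-0.015,-0.005,0],
    [-0.045,-0.015,0],
    [-0.075,-0.025,0],
    [-0.105,-0.034,0],
    [-0.135,-0.043,0],
    [-0.165,-0.052,0],
    [-0.195,-0.061,0],
    [-0.225,-0.071,0],
    [-0.25,-0.079,0],
    [-0.269,-0.085,0],
  ],
  rotation=[
    [0,0,8],
    [0,0,16.5],
    [0,0,25],
    [0,0,33.5],
    [0,0,42],
    [0,0,50.5],
    [0,0,59],
    [0,0,67.5],
    [0,0,76],
    [0,0,84.5],
  ],
)

```text
time: 5.75
tool_pos: [505.0, 33.4, 220.9]
tcp_rot: [-180.0, 0.2, 2.4]
ft_force: [0.0, -0.3, -1.5]
finger_gap: 21.4
grip_force: 58.9
```

Request:
servo_tool(
  fingers=[0.01,0.01,0.01,0.01,0.01,0.01,0.01],
  linear=[
    [0,0,0.005],
    [0,0,0.015],
    [0,0,0.025],
    [0,0,0.033],
    [0,0,0.038],
    [0,0,0.04],
    [0,0,0.04],
  ],
  rotation=[
    [0,0,6],
    [0,0,9.3],
    [0,0,9.3],
    [0,0,9.3],
    [0,0,9.3],
    [0,0,9.3],
    [0,0,9.3],
  ],
)

```text
time: 6.45
tool_pos: [506.8, 34.9, 182.9]
tcp_rot: [180.0, 0.0, -6.4]
ft_force: [-0.4, 0.7, -1.1]
finger_gap: 21.3
grip_force: 58.9
```

```bash
python3 -c "
from h import *
a=snap('scene','s5');go((506.8,34.9,185));b=snap('side','b5');go((506.8,34.9,185))
x=cv2.imread('pics/s5.png')[130:310,130:370];y=cv2.imread('pics/b5.png')[150:380,220:420]
cv2.imwrite('pics/c5.png',np.hstack([cv2.resize(x,(480,360)),np.pad(cv2.resize(y,(313,360)),((0,0),(0,0),(0,0)))]))"
```

```text
cur [507.1  34.9 183.4] [-180.     -0.     -6.46] F [-0.1  0.5 -1.2] t 6.5 gap 21.1
shift mm [-0.3  0.  -1.6]
cur [507.2  34.9 183.7] [-1.80e+02 -3.00e-02 -6.46e+00] F [-0.2  0.8 -1.7] t 6.55 gap 21.3
shift mm [-0.4  0.  -1.3]
```

View pics/c5.png

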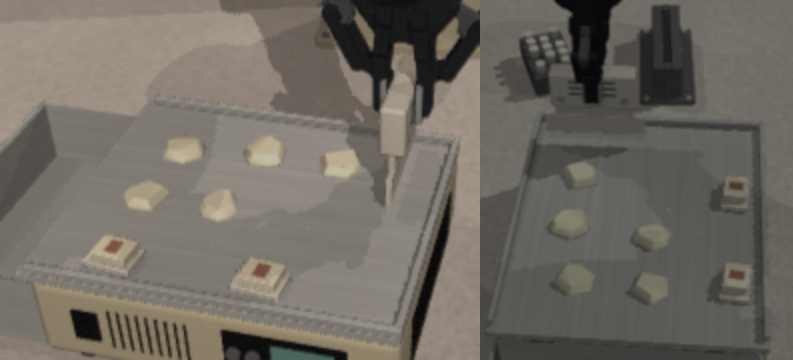

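Request:
servo_tool(
  fingers=[0.01,0.01,0.01,0.01,0.01,0.01],
  linear=[
    [0,0,0.003],
    [0,0,0.006],
    [0,0,0.008],
    [0,0,0.009],
    [0,0,0.009],
    [0,0,0.009],
  ],
  rotation=[
    [0,0,0],
    [0,0,0],
    [0,0,0],
    [0,0,0],
    [0,0,0],
    [0,0,0],
  ],
)

```text
time: 7.15
tool_pos: [507.0, 34.8, 174.3]
tcp_rot: [-180.0, 0.0, -6.5]
ft_force: [0.3, -0.3, -1.7]
finger_gap: 21.5
grip_force: 58.9
```

Request:
servo_tool(
  fingers=[0.01,0.01,0.01,0.01],
  linear=[
    [0,0,0.0003],
    [0,0,0.0006],
    [0,0,0.0009],
    [0,0,0.0012],
  ],
  rotation=[
    [0,0,0],
    [0,0,0],
    [0,0,0],
    [0,0,0],
  ],
)

```text
time: 7.55
tool_pos: [507.0, 34.8, 173.1]
tcp_rot: [-180.0, -0.0, -6.5]
ft_force: [0.3, 0.2, -0.8]
finger_gap: 21.3
grip_force: 58.9
```

```bash
python3 -c "
from h import *
go((506.8,34.9,185))"
```

```text
cur [507.   34.8 173.1] [-180.     -0.     -6.49] F [ 0.3  0.2 -0.8] t 7.55 gap 21.3
shift mm [ -0.2  -0.1 -11.9]
```

Request:
servo_tool(
  fingers=[0.01,0.01,0.01,0.01],
  linear=[
    [0,0,0.0003],
    [0,0,0.0006],
    [0,0,0.0009],
    [0,0,0.0012],
  ],
  rotation=[
    [0,0,0],
    [0,0,0],
    [0,0,0],
    [0,0,0],
  ],
)

```text
time: 7.95
tool_pos: [507.0, 34.8, 171.9]
tcp_rot: [180.0, 0.0, -6.5]
ft_force: [0.2, 0.6, -1.6]
finger_gap: 21.1
grip_force: 58.9
```

Request:
servo_tool(
  fingers=[0.01,0.01,0.01,0.01],
  linear=[
    [0,0,0.0003],
    [0,0,0.0006],
    [0,0,0.0009],
    [0,0,0.0012],
  ],
  rotation=[
    [0,0,0],
    [0,0,0],
    [0,0,0],
    [0,0,0],
  ],
)

```text
time: 8.35
tool_pos: [507.0, 34.7, 170.7]
tcp_rot: [180.0, -0.0, -6.5]
ft_force: [0.1, 0.2, -2.3]
finger_gap: 21.2
grip_force: 58.9
```

Request:
servo_tool(
  fingers=[0.01,0.01,0.01,0.01],
  linear=[
    [0,0,0.0003],
    [0,0,0.0006],
    [0,0,0.0009],
    [0,0,0.0012],
  ],
  rotation=[
    [0,0,0],
    [0,0,0],
    [0,0,0],
    [0,0,0],
  ],
)

```text
time: 8.75
tool_pos: [507.0, 34.7, 169.5]
tcp_rot: [180.0, 0.0, -6.5]
ft_force: [-0.8, -0.3, -1.3]
finger_gap: 20.9
grip_force: 58.9
```

Request:
servo_tool(
  fingers=[0.01,0.01,0.01,0.01],
  linear=[
    [0,0,0.0003],
    [0,0,0.0006],
    [0,0,0.0009],
    [0,0,0.0012],
  ],
  rotation=[
    [0,0,0],
    [0,0,0],
    [0,0,0],
    [0,0,0],
  ],
)

```text
time: 9.15
tool_pos: [507.0, 34.8, 168.3]
tcp_rot: [-180.0, -0.0, -6.5]
ft_force: [0.3, -0.5, -1.7]
finger_gap: 21.3
grip_force: 58.9
```

Request:
servo_tool(
  fingers=[0.01,0.01,0.01,0.01],
  linear=[
    [0,0,0.0003],
    [0,0,0.0006],
    [0,0,0.0009],
    [0,0,0.0012],
  ],
  rotation=[
    [0,0,0],
    [0,0,0],
    [0,0,0],
    [0,0,0],
  ],
)

```text
time: 9.55
tool_pos: [507.0, 34.8, 167.4]
tcp_rot: [-180.0, -0.0, -6.5]
ft_force: [-2.3, 0.0, 4.1]
finger_gap: 21.4
grip_force: 59.5
```

Request:
servo_tool(
  fingers=[0.01,0.01,0.01,0.01,0.01,0.01,0.01],
  linear=[
    [0,0,0.0002],
    [0,0.001,0.0002],
    [0,0.003,0.0002],
    [0,0.006,0.0002],
    [0,0.01,0.0002],
    [0,0.014,0.0002],
    [0,0.018,0.0002],
  ],
  rotation=[
    [0,0,0],
    [0,0,0],
    [0,0,0],
    [0,0,0],
    [0,0,0],
    [0,0,0],
    [0,0,0],
  ],
)

```text
time: 10.25
tool_pos: [505.5, 16.8, 167.5]
tcp_rot: [-180.0, -0.1, -6.5]
ft_force: [0.4, 3.7, 6.2]
finger_gap: 21.1
grip_force: 59.8
```

Request:
servo_tool(
  fingers=[0.01,0.01,0.01,0.01,0.01,0.01,0.01,0.01,0.01,0.01],
  linear=[
    [0,0.005,0],
    [0,0.01,0],
    [0,0.015,0],
    [0,0.02,0],
    [0,0.025,0],
    [0,0.03,0],
    [0,0.035,0],
    [0,0.04,0],
    [0,0.045,0],
    [0,0.05,0],
  ],
  rotation=[
    [0,0,0],
    [0,0,0],
    [0,0,0],
    [0,0,0],
    [0,0,0],
    [0,0,0],
    [0,0,0],
    [0,0,0],
    [0,0,0],
    [0,0,0],
  ],
)

```text
time: 11.25
tool_pos: [499.8, -33.0, 167.5]
tcp_rot: [-180.0, -0.1, -6.5]
ft_force: [0.9, 4.9, 5.3]
finger_gap: 21.4
grip_force: 59.9
```

Request:
servo_tool(
  fingers=[0.01,0.01,0.01,0.01,0.01,0.01,0.01,0.01,0.01,0.01],
  linear=[
    [0,0.005,0],
    [0,0.01,0.0001],
    [0,0.015,0.0001],
    [0,0.02,0.0001],
    [0,0.025,0.0001],
    [0,0.03,0.0001],
    [0,0.035,0.0001],
    [0,0.04,0.0001],
    [0,0.045,0.0001],
    [0,0.05,0.0001],
  ],
  rotation=[
    [0,0,0],
    [0,0,0],
    [0,0,0],
    [0,0,0],
    [0,0,0],
    [0,0,0],
    [0,0,0],
    [0,0,0],
    [0,0,0],
    [0,0,0],
  ],
)

```text
time: 12.25
tool_pos: [494.1, -82.6, 167.4]
tcp_rot: [-180.0, -0.1, -6.5]
ft_force: [0.2, 4.8, 7.1]
finger_gap: 21.3
grip_force: 60.0
```

Request:
servo_tool(
  fingers=[0.01,0.01,0.01,0.01,0.01,0.01,0.01,0.01,0.01,0.01],
  linear=[
    [0,0.005,0],
    [0,0.01,0],
    [0,0.015,0],
    [0,0.02,0],
    [0,0.025,0],
    [0,0.03,0],
    [0,0.035,0],
    [0,0.04,0],
    [0,0.045,0],
    [0,0.05,0],
  ],
  rotation=[
    [0,0,0],
    [0,0,0],
    [0,0,0],
    [0,0,0],
    [0,0,0],
    [0,0,0],
    [0,0,0],
    [0,0,0],
    [0,0,0],
    [0,0,0],
  ],
)

```text
time: 13.25
tool_pos: [488.4, -132.3, 167.5]
tcp_rot: [-180.0, -0.1, -6.5]
ft_force: [1.2, 4.5, 6.5]
finger_gap: 21.2
grip_force: 60.0
```

Request:
servo_tool(
  fingers=[0.01,0.01,0.01,0.01,0.01,0.01,0.01,0.01,0.01,0.01],
  linear=[
    [0,0.005,0],
    [0,0.01,0],
    [0,0.015,0],
    [0,0.02,0],
    [0,0.025,0],
    [0,0.03,0],
    [0,0.035,0],
    [0,0.04,0],
    [0,0.045,0],
    [0,0.05,0],
  ],
  rotation=[
    [0,0,0],
    [0,0,0],
    [0,0,0],
    [0,0,0],
    [0,0,0],
    [0,0,0],
    [0,0,0],
    [0,0,0],
    [0,0,0],
    [0,0,0],
  ],
)

```text
time: 14.25
tool_pos: [482.7, -181.9, 167.4]
tcp_rot: [-180.0, -0.1, -6.5]
ft_force: [0.5, 5.3, 7.6]
finger_gap: 21.1
grip_force: 60.1
```

```bash
python3 -c "
from h import *
a=snap('scene','s6');b=snap('side','b6');go((506.8,34.9,185))
x=cv2.imread('pics/s6.png')[130:310,80:370];y=cv2.imread('pics/b6.png')[180:480,200:420]
cv2.imwrite('pics/c6.png',np.hstack([cv2.resize(x,(483,300)),y]))"
```

```text
cur [ 482.6 -182.5  167.4] [ 1.7999e+02 -6.0000e-02 -6.5200e+00] F [0.3 1.9 6.7] t 14.35 gap 21.7
shift mm [  -0.6 -218.8  -17.6]
```

View pics/c6.png

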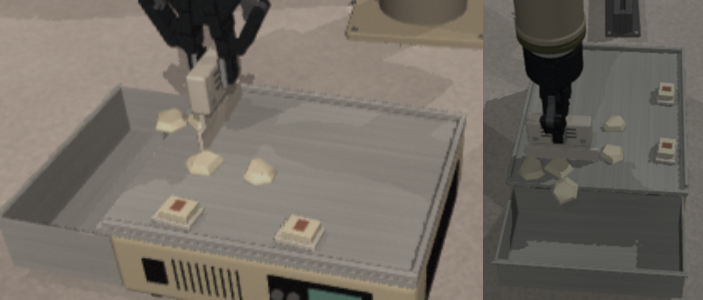

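The last view shows chips A, B and C ahead of the blade near the open edge (scene crop around 170–205,120–160) and the blocks untouched. Continuing over the edge.

Request:
servo_tool(
  fingers=[0.01,0.01,0.01,0.01,0.01,0.01,0.01,0.01,0.01,0.01],
  linear=[
    [0,0.005,0],
    [0,0.01,0],
    [0,0.015,0],
    [0,0.02,0],
    [0,0.025,0],
    [0,0.03,0],
    [0,0.035,0],
    [0,0.04,0],
    [0,0.044,0],
    [0,0.048,0],
  ],
  rotation=[
    [0,0,0],
    [0,0,0],
    [0,0,0],
    [0,0,0],
    [0,0,0],
    [0,0,0],
    [0,0,0],
    [0,0,0],
    [0,0,0],
    [0,0,0],
  ],
)

```text
time: 15.35
tool_pos: [477.2, -229.6, 167.5]
tcp_rot: [-180.0, -0.1, -6.5]
ft_force: [0.8, 5.1, 7.3]
finger_gap: 21.5
grip_force: 60.1
```

Request:
servo_tool(
  fingers=[0.01,0.01,0.01,0.01,0.01,0.01,0.01],
  linear=[
    [0,0.004,-0.0002],
    [0,0.008,-0.0004],
    [0,0.012,-0.0005],
    [0,0.016,-0.0005],
    [0,0.02,-0.0005],
    [0,0.022,-0.0005],
    [0,0.022,-0.0005],
  ],
  rotation=[
    [0,0,0],
    [0,0,0],
    [0,0,0],
    [0,0,0],
    [0,0,0],
    [0,0,0],
    [0,0,0],
  ],
)

```text
time: 16.05
tool_pos: [474.3, -251.7, 167.1]
tcp_rot: [-180.0, 0.0, -6.5]
ft_force: [0.1, -0.1, -2.5]
finger_gap: 21.2
grip_force: 59.0
```

```bash
cat > chips.py <<'E'
from h import *
def blobs(d,z,edge=True):
    im=d['frame'].astype(int);hsv=cv2.cvtColor(d['frame'],cv2.COLOR_RGB2HSV)
    m=((im[...,0]-im[...,2]>22)&(im[...,0]>95)).astype(np.uint8)
    n,_,s,c=cv2.connectedComponentsWithStats(m)
    for i in range(1,n):
        if s[i,4]<25: continue
        p=atz(d,*c[i],z)-np.array([552,-81,0]);t=np.radians(-6.5);x=p[0]*np.cos(t)+p[1]*np.sin(t);y=-p[0]*np.sin(t)+p[1]*np.cos(t)
        if abs(x)<180 and -320<y<200: print(c[i].round(),s[i,2:5],im[int(c[i][1]),int(c[i][0])],'plate xy',round(x),round(y))
if __name__=='__main__':
    n=sys.argv[1]
    for k in('scene','side'):
        d=load(k+'0') if n=='0' else snap(k,k+n);print(k);blobs(d,100)
    go((0,0,0))
E
python3 chips.py 0; echo; python3 chips.py 7
```

```text
scene
[146. 166.] [  378   109 16436] [148 137 125] plate xy -146 -289
[270. 181.] [10  6 25] [141 130 118] plate xy -150 -27
[280. 181.] [ 9  9 26] [138 127 115] plate xy -155 -8
[334. 190.] [10  6 30] [143 131 120] plate xy -147 99
[221. 204.] [ 21  15 227] [183 174 146] plate xy -54 -90
[262. 206.] [ 21  15 237] [179 165 137] plate xy -68 -17
[300. 212.] [ 21  16 242] [177 162 137] plate xy -66 54
[202. 228.] [ 23  16 250] [178 163 139] plate xy 18 -96
[239. 232.] [ 18  17 234] [178 164 138] plate xy 16 -31
[ 68. 249.] [13  9 31] [139 128 118] plate xy 121 -283
[187. 257.] [ 29  21 375] [148 117  96] plate xy 94 -90
[369. 256.] [15  9 38] [143 130 121] plate xy 25 190
[242. 302.] [ 201   78 4070] [15 13 14] plate xy 168 29
[260. 269.] [ 30  21 407] [151 124 104] plate xy 95 32
[347. 325.] [14 25 91] [146 133 121] plate xy 176 182
side
cur [ 474.3 -251.7  167.1] [-1.80e+02  2.00e-02 -6.51e+00] F [ 0.1 -0.1 -2.5] t 16.05 gap 21.2
shift mm [-499.8 -196.3  167.1]

scene
[334. 311.] [   640    397 179457] [95 86 69] plate xy 155 160
[202. 228.] [ 24  16 255] [187 172 145] plate xy 18 -96
[235. 233.] [ 20  16 231] [187 173 145] plate xy 20 -36
[187. 257.] [ 30  21 392] [155 123 102] plate xy 95 -90
[260. 269.] [ 30  21 420] [159 132 109] plate xy 95 32
side
[383. 269.] [11  9 52] [92 66 56] plate xy 99 45
[384. 325.] [13  9 52] [91 65 55] plate xy 99 -76
cur [ 474.4 -251.4  167.2] [-1.7999e+02  1.0000e-02 -6.5000e+00] F [-0.6  0.1 -1.5] t 16.15 gap 21.6
shift mm [-499.8 -196.1  167.2]
```

Request:
servo_tool(
  fingers=[0.01,0.01,0.01,0.01,0.01,0.01,0.01,0.01,0.01,0.01],
  linear=[
    [0,0,-0.015],
    [0.01,-0.015,-0.025],
    [0.03,-0.05,-0.028],
    [0.05,-0.09,-0.028],
    [0.065,-0.13,-0.028],
    [0.073,-0.165,-0.028],
    [0.073,-0.188,-0.025],
    [0.073,-0.198,-0.018],
    [0.073,-0.198,-0.01],
    [0.073,-0.198,-0.006],
  ],
  rotation=[
    [0,0,0],
    [0,0,0],
    [0,0,0],
    [0,0,0],
    [0,0,0],
    [0,0,0],
    [0,0,0],
    [0,0,0],
    [0,0,0],
    [0,0,0],
  ],
)

```text
time: 17.15
tool_pos: [568.7, -63.6, 172.4]
tcp_rot: [180.0, 0.1, -6.5]
ft_force: [0.9, -0.7, -1.7]
finger_gap: 21.3
grip_force: 59.0
```

Request:
servo_tool(
  fingers=[0.01,0.01,0.01,0.01,0.01,0.01,0.01,0.01,0.01,0.01],
  linear=[
    [0,0,0.001],
    [0,0,0.002],
    [0,0,0.003],
    [0,0,0.004],
    [0,0,0.0045],
    [0,0,0.0049],
    [0,0,0.0052],
    [0,0,0.0055],
    [0,0,0.0058],
    [0,0,0.006],
  ],
  rotation=[
    [0,0,0],
    [0,0,0],
    [0,0,0],
    [0,0,0],
    [0,0,0],
    [0,0,0],
    [0,0,0],
    [0,0,0],
    [0,0,0],
    [0,0,0],
  ],
)

```text
time: 18.15
tool_pos: [569.4, -62.9, 167.5]
tcp_rot: [180.0, -0.0, -6.5]
ft_force: [-1.2, 0.1, 1.5]
finger_gap: 21.4
grip_force: 59.3
```

```bash
python3 chips.py 8
```

```text
scene
[336. 305.] [   640    398 179697] [55 48 41] plate xy 143 161
[260. 238.] [  30   94 1000] [159 147 133] plate xy 23 8
[202. 228.] [ 24  16 254] [189 174 147] plate xy 18 -96
[235. 233.] [ 20  16 231] [188 175 148] plate xy 20 -36
[186. 257.] [ 30  21 386] [142 113  93] plate xy 95 -90
side
cur [569.4 -62.9 167.5] [-1.80e+02 -1.00e-02 -6.49e+00] F [-0.7  0.2 -0.1] t 18.25 gap 21.3
shift mm [-572.8    1.9  167.5]
```

Request:
servo_tool(
  fingers=[0.01,0.01,0.01,0.01,0.01,0.01,0.01,0.01,0.01,0.01],
  linear=[
    [0,0,0.0002],
    [0,0.001,0.0004],
    [0,0.004,0.0004],
    [0,0.008,0.0004],
    [0,0.013,0.0004],
    [0,0.018,0.0004],
    [0,0.023,0.0004],
    [0,0.028,0.0004],
    [0,0.033,0.0004],
    [0,0.038,0.0004],
  ],
  rotation=[
    [0,0,0],
    [0,0,0],
    [0,0,0],
    [0,0,0],
    [0,0,0],
    [0,0,0],
    [0,0,0],
    [0,0,0],
    [0,0,0],
    [0,0,0],
  ],
)

```text
time: 19.25
tool_pos: [565.5, -101.0, 167.5]
tcp_rot: [-180.0, -0.1, -6.5]
ft_force: [0.9, 3.4, 5.1]
finger_gap: 21.1
grip_force: 59.9
```

Request:
servo_tool(
  fingers=[0.01,0.01,0.01,0.01,0.01,0.01,0.01,0.01,0.01,0.01],
  linear=[
    [0,0.005,0],
    [0,0.01,0],
    [0,0.015,0],
    [0,0.02,0],
    [0,0.025,0],
    [0,0.03,0],
    [0,0.035,0],
    [0,0.04,0],
    [0,0.045,0],
    [0,0.05,0],
  ],
  rotation=[
    [0,0,0],
    [0,0,0],
    [0,0,0],
    [0,0,0],
    [0,0,0],
    [0,0,0],
    [0,0,0],
    [0,0,0],
    [0,0,0],
    [0,0,0],
  ],
)

```text
time: 20.25
tool_pos: [559.8, -150.7, 167.5]
tcp_rot: [-180.0, -0.1, -6.5]
ft_force: [1.5, 4.3, 6.0]
finger_gap: 21.2
grip_force: 59.9
```

Request:
servo_tool(
  fingers=[0.01,0.01,0.01,0.01,0.01,0.01,0.01,0.01,0.01,0.01],
  linear=[
    [0,0.005,0],
    [0,0.01,0],
    [0,0.015,0],
    [0,0.02,0],
    [0,0.025,0],
    [0,0.03,0],
    [0,0.035,0],
    [0,0.04,0],
    [0,0.045,0],
    [0,0.05,0],
  ],
  rotation=[
    [0,0,0],
    [0,0,0],
    [0,0,0],
    [0,0,0],
    [0,0,0],
    [0,0,0],
    [0,0,0],
    [0,0,0],
    [0,0,0],
    [0,0,0],
  ],
)

```text
time: 21.25
tool_pos: [554.1, -200.3, 167.5]
tcp_rot: [-180.0, -0.1, -6.5]
ft_force: [1.1, 3.9, 5.7]
finger_gap: 21.3
grip_force: 60.0
```

Request:
servo_tool(
  fingers=[0.01,0.01,0.01,0.01,0.01,0.01,0.01,0.01,0.01,0.01],
  linear=[
    [0,0.005,0],
    [0,0.01,0],
    [0,0.015,0],
    [0,0.02,0],
    [0,0.025,-0.0001],
    [0,0.03,-0.0002],
    [0,0.035,-0.0003],
    [0,0.04,-0.0004],
    [0,0.045,-0.0004],
    [0,0.05,-0.0004],
  ],
  rotation=[
    [0,0,0],
    [0,0,0],
    [0,0,0],
    [0,0,0],
    [0,0,0],
    [0,0,0],
    [0,0,0],
    [0,0,0],
    [0,0,0],
    [0,0,0],
  ],
)

```text
time: 22.25
tool_pos: [547.3, -250.4, 166.4]
tcp_rot: [180.0, 0.1, -6.5]
ft_force: [0.0, 0.1, -1.4]
finger_gap: 21.6
grip_force: 59.0
```

```bash
python3 chips.py 9
```

```text
scene
[334. 310.] [   640    397 183223] [99 88 71] plate xy 152 160
[148. 230.] [ 6 23 55] [162 150 135] plate xy 45 -182
[187. 257.] [ 31  21 397] [156 124 103] plate xy 95 -90
[260. 269.] [ 30  21 425] [160 132 110] plate xy 95 32
side
[383. 269.] [13 11 57] [93 66 55] plate xy 99 46
[384. 325.] [13  9 59] [94 67 57] plate xy 99 -77
cur [ 547.3 -250.6  166.3] [ 1.7999e+02  9.0000e-02 -6.5500e+00] F [-0.   1.  -1.4] t 22.35 gap 21.1
shift mm [-572.3 -186.6  166.3]
```

Request:
servo_tool(
  fingers=[0.01,0.01,0.01,0.01,0.01,0.01,0.01,0.01,0.01],
  linear=[
    [0,0.004,-0.0004],
    [0,0.008,-0.0004],
    [0,0.01,-0.0004],
    [0,0.01,-0.01],
    [0,0.01,-0.03],
    [0,0.01,-0.05],
    [0,-0.02,-0.056],
    [0,-0.06,-0.056],
    [0,-0.1,-0.056],
  ],
  rotation=[
    [0,0,0],
    [0,0,0],
    [0,0,0],
    [0,0,0],
    [0,0,0],
    [0,0,0],
    [0,0,0],
    [0,0,0],
    [0,0,0],
  ],
)

```text
time: 23.25
tool_pos: [559.8, -149.6, 224.8]
tcp_rot: [180.0, -0.1, -6.6]
ft_force: [1.4, -0.1, -1.0]
finger_gap: 21.3
grip_force: 59.1
```

```bash
python3 chips.py 10
python3 - <<'E'
from h import *
a=load('side0')['frame'].astype(int);b=load('side10')['frame'].astype(int)
m=((b.sum(2)-a.sum(2))>45).astype(np.uint8)*((b[...,0]-b[...,2])>12).astype(np.uint8)
m[:365]=0
n,_,s,c=cv2.connectedComponentsWithStats(m)
for i in range(1,n):
    if s[i,4]>30: print(c[i].round(),s[i].tolist(),b[int(c[i][1]),int(c[i][0])],a[int(c[i][1]),int(c[i][0])])
# ASCII map
g=b[360:466:4,216:410:3]; 
for row in g: print(''.join('#' if p[0]-p[2]>14 and p.sum()>200 else '.' for p in row))
print(b[420,300],b[296,330],a[301,330])
E
```

```text
scene
[335. 308.] [   640    398 180526] [98 88 71] plate xy 149 160
[201. 178.] [ 22  70 577] [161 150 135] plate xy -129 -162
[187. 257.] [ 31  21 393] [156 124 103] plate xy 95 -90
[260. 269.] [ 30  21 423] [160 132 110] plate xy 95 32
side
cur [ 560.1 -145.9  224.4] [-1.799e+02 -6.000e-02 -6.250e+00] F [ 0.2 -0.4 -0.2] t 23.35 gap 20.8
shift mm [-572.7  -84.   224.4]
[245. 406.] [234, 395, 25, 23, 422] [85 82 71] [59 60 58]
[279. 409.] [263, 397, 35, 26, 596] [97 93 81] [60 61 58]
[329. 406.] [317, 396, 23, 21, 369] [86 83 72] [57 57 55]
.................................................................
.................................................................
.................................................................
.................................................................
.................................................................
.................................................................
.................................................................
.................................................................
........................
[... 565 characters left out ...]
....
.................................................................
.................................................................
.................................................................
.................................................................
.................................................................
.................................................................
.................................................................
.................................................................
.................................................................
.................................................................
[62 63 61] [95 96 91] [125 121 105]
```

Run:
```python
from h import *
b=load('side10')['frame'].astype(int)
s=b.sum(2);w=b[...,0]-b[...,2]
for v in range(350,432,2): print(v,''.join(('.' if w[v,u]<7 else '0123456789ABCDEFG'[min(16,max(0,(s[v,u]-100)//15))]) for u in range(226,350)))
```

```text
350 ............................................................................................................................
352 ............................................................................................................................
354 ............................................................................................................................
356 ............................................................................................................................
358 ............................................................................................................................
360 ............................................................................................................................
362 ............................................................................................................................
364 ............................................................................................................................
366 ..6.............................................................
[... 3488 characters left out ...]
.......................................................
422 ........................................89999999999BC9......................................................................
424 .........................................8999988999.........................................................................
426 ..........................................776...............................................................................
428 ............................................................................................................................
430 ............................................................................................................................
```

Request:
servo_tool(
  fingers=[0.01,0.01,0.01,0.01,0.01,0.01,0.01,0.01,0.01,0.01],
  linear=[
    [0,-0.02,0],
    [0,-0.05,0],
    [0,-0.09,0],
    [0,-0.13,0],
    [0,-0.17,0],
    [0,-0.21,0],
    [0,-0.25,0],
    [0,-0.285,0],
    [0,-0.315,0],
    [0,-0.335,0],
  ],
  rotation=[
    [0,0,-8],
    [0,0,-16.4],
    [0,0,-24.8],
    [0,0,-33.2],
    [0,0,-41.6],
    [0,0,-50],
    [0,0,-58.4],
    [0,0,-66.8],
    [0,0,-75.2],
    [0,0,-83.8],
  ],
)

```text
time: 24.35
tool_pos: [597.4, 184.6, 224.1]
tcp_rot: [180.0, -0.0, 77.7]
ft_force: [0.9, -0.2, -0.7]
finger_gap: 21.2
grip_force: 59.3
```

```bash
python3 chips.py 11
python3 - <<'E'
from h import *
b=load('side11')['frame'].astype(int);a=load('side0')['frame'].astype(int)
s=b.sum(2);w=b[...,0]-b[...,2]
for v in range(222,440,3): print(v,''.join(('.' if w[v,u]<7 else '0123456789ABCDEFG'[min(16,max(0,(s[v,u]-100)//15))]) for u in range(222,410,2)))
d=load('scene11');f=d['frame'].astype(int);print()
for v in range(180,300,3): print(v,''.join(('.' if f[v,u,0]<165 or f[v,u,0]-f[v,u,2]<24 else '#') for u in range(90,360,3)))
E
```

```text
scene
[324. 303.] [   640    398 179332] [148 134 110] plate xy 143 144
[356. 221.] [ 5 16 30] [113 102  85] plate xy -62 155
[187. 257.] [ 29  21 388] [141 111  93] plate xy 95 -90
[260. 269.] [ 30  21 412] [147 121 100] plate xy 95 32
side
cur [597.3 185.  223.9] [ 1.7998e+02 -5.0000e-02  7.7720e+01] F [-0.  -1.4 -0.8] t 24.45 gap 21.2
shift mm [-307.9 -544.3  223.9]
222 EDEDEEEEEEEEEEEEED.........D.DDCCEEEEEEEECCDCADEDDEEEFEFFEFFEEEEEEDDDEFEEEEEEEFFFEFEEDEEFFEEEE
225 EEEFEEEEEEEEEEEEE............................................D.DDDCCDEEEEEEEEEDDEEEEFEEFEEEEEE
228 EEEDEEEEEEEEEDEED.........................................................................EEEE
231 EEEEEEEEEEEEEEEF..........................................................................EEEE
234 EEEEEEEEEDEDEEED..........................................................................EEEE
237 DEEEEEEEEEEEFFFB..........................................................................EEEE
240 EEEEEEEEDDDDD99...........................................................................DEEE
243 EEFEDA88988888.................
[... 9599 characters left out ...]
..#................................
279 ................................#.........................................................
282 ......................................#...................................................
285 ...........................................#..............................................
288 .................................................#........................................
291 ......................................................##..................................
294 ............................................................#.............................
297 ..................................................................#.......................
```

Run:
```python
from h import *
for k in('side8','side9'):
    b=load(k)['frame'].astype(int);s=b.sum(2);w=b[...,0]-b[...,2];print(k)
    for v in range(372,430,3): print(v,''.join(('.' if w[v,u]<7 else '0123456789ABCDEFG'[min(16,max(0,(s[v,u]-100)//15))]) for u in range(222,410,2)))
```

```text
side8
372 .7..........................................................................................DD
375 77..........................................................................................DD
378 77.......................................................................................98DDC
381 ..........................................................................................9DDC
384 7.........................................................................................ADDC
387 7.........................................................................................BDDC
390 ..........................................................................................CDDD
393 ..........................................................................................CDDD
396 .........89999986...........787...........................................................DDDC
399 .......99999999998.........7999999998.....................................................DDDD
402 ......9999999999998..8986.79999999999.....................................................CDDD
405 .
[... 2171 characters left out ...]
...EEEF
411 ......AAAAAAAAAA9....AAAAAAAACAAAAAAA9..........AABCAAAAAA9...............................FFFE
414 ......DGGGGGFBA9....9AAAAAAA9BAAAAA9..............9GGGGGGG................................EFFE
417 ........AEEA8........AAAAAAA867ACB.....................8..................................DEFF
420 ......................AAAAAA86............................................................DEEE
423 ......................9AAAAA9.............................................................EEEE
426 .......................87.................................................................EEEE
429 ..........................................................................................EFEE
```

Request:
servo_tool(
  fingers=[0.01,0.01,0.01,0.01,0.01,0.01,0.01],
  linear=[
    [0.03,-0.005,0],
    [0.065,-0.011,0],
    [0.095,-0.016,0.01],
    [0.11,-0.018,0.02],
    [0.1158,-0.0185,0.04],
    [0.1158,-0.0185,0.05],
    [0.1158,-0.0185,0.05],
  ],
  rotation=[
    [0,0,-4],
    [0,0,-8],
    [0,0,-10],
    [0,0,-10],
    [0,0,-10],
    [0,0,-10],
    [0,0,-10],
  ],
)

```text
time: 25.15
tool_pos: [603.5, 297.9, 170.6]
tcp_rot: [-179.8, 0.1, 87.2]
ft_force: [0.4, -0.2, -1.9]
finger_gap: 21.6
grip_force: 59.3
```

```bash
python3 -c "
from h import *
snap('scene','s12');go((604.5,299.5,83.3))"
```

```text
cur [604.2 298.  172.2] [-1.7987e+02  9.0000e-02  8.7190e+01] F [ 0.1 -0.4 -0.2] t 25.2 gap 21.5
shift mm [ 1.5  0.2 88.9]
```

Request:
servo_tool(
  fingers=[0.01,0.01,0.01,0.01,0.01],
  linear=[
    [0,0,0.02],
    [0,0,0.035],
    [0,0,0.042],
    [0,0,0.042],
    [0,0,0.042],
  ],
  rotation=[
    [0,0,0],
    [0,0,0],
    [0,0,0],
    [0,0,0],
    [0,0,0],
  ],
)

```text
time: 25.7
tool_pos: [604.9, 299.4, 131.8]
tcp_rot: [180.0, -0.0, 87.3]
ft_force: [0.1, 1.4, -2.0]
finger_gap: 21.1
grip_force: 59.3
```

Request:
servo_tool(
  fingers=[0.01,0.01,0.01,0.01,0.01,0.01,0.01,0.01,0.01,0.01],
  linear=[
    [0,0,0.001],
    [0,0,0.002],
    [0,0,0.003],
    [0,0,0.004],
    [0,0,0.005],
    [0,0,0.006],
    [0,0,0.007],
    [0,0,0.008],
    [0,0,0.009],
    [0,0,0.01],
  ],
  rotation=[
    [0,0,0],
    [0,0,0],
    [0,0,0],
    [0,0,0],
    [0,0,0],
    [0,0,0],
    [0,0,0],
    [0,0,0],
    [0,0,0],
    [0,0,0],
  ],
)

```text
time: 26.7
tool_pos: [604.7, 299.6, 121.2]
tcp_rot: [-180.0, -0.0, 87.3]
ft_force: [-0.3, -0.3, -1.2]
finger_gap: 21.4
grip_force: 59.3
```

Request:
servo_tool(
  fingers=[0.01,0.01,0.01,0.01,0.01,0.01,0.01,0.01,0.01,0.01],
  linear=[
    [0,0,0.003],
    [0,0,0.007],
    [0,0,0.011],
    [0,0,0.015],
    [0,0,0.019],
    [0,0,0.023],
    [0,0,0.027],
    [0,0,0.031],
    [0,0,0.034],
    [0,0,0.036],
  ],
  rotation=[
    [0,0,0],
    [0,0,0],
    [0,0,0],
    [0,0,0],
    [0,0,0],
    [0,0,0],
    [0,0,0],
    [0,0,0],
    [0,0,0],
    [0,0,0],
  ],
)

```text
time: 27.7
tool_pos: [604.5, 299.5, 84.9]
tcp_rot: [-180.0, 0.0, 87.3]
ft_force: [0.4, -0.3, -1.7]
finger_gap: 21.2
grip_force: 59.3
```

Request:
servo_tool(
  fingers=[0.01,0.01,0.01,0.01,0.01],
  linear=[
    [0,0,0.0005],
    [0,0,0.001],
    [0,0,0.0015],
    [0,0,0.002],
    [0,0,0.002],
  ],
  rotation=[
    [0,0,0],
    [0,0,0],
    [0,0,0],
    [0,0,0],
    [0,0,0],
  ],
)

```text
time: 28.2
tool_pos: [604.9, 299.6, 83.9]
tcp_rot: [180.0, -0.0, 87.3]
ft_force: [-2.0, -0.4, 1.9]
finger_gap: 21.3
grip_force: 59.8
```

Request:
servo_tool(
  fingers=[0.025,0.04,0.06,0.08,0.08,0.08,0.08,0.08],
  linear=[
    [0,0,0],
    [0,0,0],
    [0,0,0],
    [0,0,0],
    [0,0,0],
    [0,0,0],
    [0,0,-0.01],
    [0,0,-0.03],
  ],
  rotation=[
    [0,0,0],
    [0,0,0],
    [0,0,0],
    [0,0,0],
    [0,0,0],
    [0,0,0],
    [0,0,0],
    [0,0,0],
  ],
)

```text
time: 29.0
tool_pos: [603.3, 299.0, 111.9]
tcp_rot: [-179.8, 0.1, 87.3]
ft_force: [-0.4, -0.2, -0.1]
finger_gap: 79.7
grip_force: 0.0
```

Request:
servo_tool(
  fingers=[0.08,0.08,0.08,0.08,0.08,0.08,0.08,0.08],
  linear=[
    [0,0,-0.03],
    [0,0,-0.07],
    [0,0,-0.1],
    [-0.03,0,-0.13],
    [-0.08,0,-0.15],
    [-0.12,-0.02,-0.15],
    [-0.16,-0.03,-0.15],
    [-0.16,-0.03,-0.15],
  ],
  rotation=[
    [0,0,0],
    [0,0,0],
    [0,0,0],
    [0,0,0],
    [0,0,0],
    [0,0,0],
    [0,0,0],
    [0,0,0],
  ],
)

```text
time: 29.8
tool_pos: [566.4, 136.9, 264.7]
tcp_rot: [179.9, 0.1, 87.1]
ft_force: [-0.2, 0.7, 0.0]
finger_gap: 80.0
grip_force: 0.0
```

Run:
```python
from h import *
a0=load('scene0')['frame'];b0=load('side0')['frame']
a=snap('scene','s13')['frame'];b=snap('side','b13')['frame'];go((0,0,0))
for f0,f,box in((a0,a,(262,298,455,528)),(b0,b,(142,186,330,348))):
    y0,y1,x0,x1=box
    t=cv2.cvtColor(f0[y0:y1,x0:x1],cv2.COLOR_RGB2GRAY);g=cv2.cvtColor(f[y0-8:y1+8,x0-8:x1+8],cv2.COLOR_RGB2GRAY)
    m=cv2.minMaxLoc(cv2.matchTemplate(g,t,cv2.TM_CCOEFF_NORMED));print('scraper shift px',m[3][0]-8,m[3][1]-8,round(m[1],3))
# rack
for f0,f,(y0,y1,x0,x1) in((a0,a,(225,260,440,502)),(b0,b,(168,212,245,284)),(a0,a,(245,268,170,203)),(a0,a,(258,282,244,276))):
    t=cv2.cvtColor(f0[y0:y1,x0:x1],cv2.COLOR_RGB2GRAY);g=cv2.cvtColor(f[y0-8:y1+8,x0-8:x1+8],cv2.COLOR_RGB2GRAY)
    m=cv2.minMaxLoc(cv2.matchTemplate(g,t,cv2.TM_CCOEFF_NORMED));print('obj shift px',m[3][0]-8,m[3][1]-8,round(m[1],3))
```

```text
cur [567.3 140.4 264.5] [ 1.7992e+02 -4.0000e-02  8.7190e+01] F [ 0.5  0.4 -0.1] t 29.9 gap 79.9
shift mm [-168.  -559.7  264.5]
scraper shift px 0 1 0.972
scraper shift px 1 0 0.978
obj shift px 0 0 0.998
obj shift px 0 0 0.996
obj shift px 0 0 0.949
obj shift px 0 0 0.968
```

Request:
servo_tool(
  fingers=[0.08,0.08,0.08,0.08,0.08,0.08,0.08,0.08,0.08,0.08],
  linear=[
    [-0.03,0,0],
    [-0.075,0,0],
    [-0.12,0,0],
    [-0.165,0,0],
    [-0.21,0,0],
    [-0.255,0,0],
    [-0.3,0,0],
    [-0.345,0,0],
    [-0.385,0,0],
    [-0.41,0,0],
  ],
  rotation=[
    [0,0,0],
    [0,0,0],
    [0,0,0],
    [0,0,0],
    [0,0,0],
    [0,0,0],
    [0,0,0],
    [0,0,0],
    [0,0,0],
    [0,0,0],
  ],
)

```text
time: 30.9
tool_pos: [548.4, -270.4, 263.4]
tcp_rot: [180.0, 0.0, 87.3]
ft_force: [0.2, -0.1, -0.2]
finger_gap: 80.0
grip_force: 0.0
```

Run:
```python
from h import *
d=snap('wrist','w14');f=d['frame'].astype(int)
P=lambda x,y,z:proj(d,(552+x*.9936+y*.1132,-81-x*.1132+y*.9936,z),True)
c=[P(x,y,45) for x in(-125,125) for y in(-160,-280)];print(np.round(c))
u0,v0=np.min(c,0).astype(int);u1,v1=np.max(c,0).astype(int)
for v in range(max(v0,0),min(v1,480),3): print(v,''.join('.' if f[v,u,0]-f[v,u,2]<10 else '0123456789ABCDEFG'[min(16,f[v,u].sum()//40)] for u in range(max(u0,0),min(u1,640),2)))
```

```text
[[176. 170.]
 [181. 285.]
 [436. 186.]
 [419. 301.]]
170 ..................................................................................................................................
173 ..................................................................................................................................
176 ..................................................................................................................................
179 .......AAAAAAAAAAAAAA9..............8.............................................................................................
182 .....7AAAAAAAAAAAAAAAAA...........9AAAAAAAAAAAAAA8................................................................................
185 .....9AAAAAAAAAAAAAAAA9...........AAAAAAAAAAAAAAAA................99AAAAAAAAA98987................................................
188 ......AA9AAAAAAAAAAAAA8...88777..99AAAAAAAAAAAAAAAA...............AAAAAAAAAAAAAAAA9...............................................
191 ......AAAAAAAAAAAAAAAA....888778799999AAAAAAAAAAAAA..............AAAAAAAAAAAAAAAAA9...............
[... 4192 characters left out ...]
......................BBB
287 ..............................................................................................................................CBBB
290 ..............................................................................................................................BBCC
293 ..............................................................................................................................BCCC
296 A9................................................................................................................................
299 CCDDDDCAACDD......................................................................................................................
```

```bash
python3 - <<'E'
from h import *
def blobs(d,fn,reg,th):
    f=d['frame'].astype(int);m=((f[...,0]-f[...,2]>th)).astype(np.uint8);k=np.zeros_like(m);y0,y1,x0,x1=reg;k[y0:y1,x0:x1]=m[y0:y1,x0:x1]
    n,_,s,c=cv2.connectedComponentsWithStats(k);return sorted([(c[i].tolist(),s[i].tolist()) for i in range(1,n) if s[i,4]>150])
w=load('w14');s=load('b13')
W=blobs(w,1,(172,235,176,400),10);S=blobs(s,0,(388,432,226,360),8)
print(W,S,sep='\n')
if len(W)==len(S):
    for p,q in zip(W,S): print(tri(ray(w,*p[0],True),ray(s,*q[0])), p[1][4]);
E
python3 - <<'E'
import sys;sys.path.insert(0,'.')
import os;os.chdir('.')
from h import *
# anything chip-coloured left on plate or edge in wrist view
d=load('w14');f=d['frame'].astype(int);print(f[60:170,150:450].reshape(-1,3).mean(0))
m=(f[...,0]-f[...,2]>12).astype(np.uint8);n,_,st,c=cv2.connectedComponentsWithStats(m)
for i in range(1,n):
    if st[i,4]>60: print(c[i].round(),st[i].tolist(),f[int(c[i][1]),int(c[i][0])])
E
```

```text
[([203.08746048472076, 191.62592202318228], [185, 177, 37, 34, 949]), ([252.3526912181303, 197.59490084985836], [228, 179, 52, 46, 1412]), ([324.758547008547, 197.5715811965812], [306, 183, 38, 32, 936])]
[([245.06236559139785, 405.8301075268817], [234, 394, 25, 25, 465]), ([278.47795163584635, 409.78662873399713], [262, 396, 36, 30, 703]), ([328.4138755980861, 405.9952153110048], [317, 395, 24, 22, 418])]
(array([ 430.57405496, -251.36026219,   28.14548239]), [0.9, 0.9]) 949
(array([ 480.42651191, -260.67279904,   28.12043798]), [0.3, 0.3]) 1412
(array([ 552.62978329, -263.05714983,   36.1933457 ]), [1.1, 1.1]) 936
[150.84348485 151.65742424 147.07048485]
[ 59. 164.] [0, 0, 155, 332, 31171] [172 166 158]
[555. 192.] [427, 0, 213, 442, 62586] [178 171 163]
[430. 106.] [411, 79, 42, 54, 1300] [139 101  84]
[120. 103.] [110, 91, 25, 25, 139] [139 133 127]
[138. 117.] [133, 106, 11, 23, 82] [145 140 134]
[129. 139.] [115, 127, 28, 30, 180] [133 130 123]
[203. 192.] [186, 177, 36, 34, 940] [149 144 128]
[252. 198.] [228, 180, 51, 45, 1395] [133 129 113]
[325. 198.] [306, 183, 38, 32, 919] [150 146 127]
[ 88. 358.] [0, 291, 200, 164, 5743] [9 7 9]
[318. 358.] [210, 301, 223, 111, 16845] [187 181 174]
[101. 314.] [92, 308, 20, 12, 73] [182 175 167]
[ 57. 325.] [51, 317, 12, 17, 61] [141 135 129]
[ 33. 329.] [24, 321, 19, 16, 74] [135 130 124]
[143. 446.] [110, 410, 66, 70, 2341] [175 170 161]
[500. 445.] [468, 410, 65, 70, 2284] [183 174 165]
```

The right-hand blob sits 8 mm higher than the others, so it is two stacked chips. All five are in the tray.

```bash
python3 -c "
from bench import r
print(r.hand_in())"
```

```text
the job is handed in; nothing more can be done
None
```

I cleared all five chips into the scrap tray in two light strokes, put the scraper back home in its holder, and handed the job in at about 31 s of the 70 s; the hand-in returned no verdict.

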